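Close the seed tumbler's jar and hold its lock pin out

ROBOT

A 6-joint arm with a two-finger parallel gripper is mounted at the origin on the work surface. World frame = base frame: x ahead of the robot, y to its left, z up, the work surface at z = 0. Lengths are in mm, angles in rad, forces in N, time in s.
With the tool pointing down it reaches from about 350 to 775 mm from the base axis. Payload 7.3 kg.
Tool frame: the origin (TCP) lies on the centre line of the jaws, within the pads' length; the fingertips stand bot.tip_reach ahead of it and the grasp point (between the pads) lies 6 mm ahead of it (bot.tip_reach is the distance from the TCP to the fingertips, in mm); z points along the fingers, y is the direction in which the jaws open and shut (so a half turn about z gives the same grasp; the last joint's range is limited). The gripper opens to 92 mm and grips with 3 to 60 N. Pads are 19 mm wide; open, the fingers measure 130 mm over their backs; the gripper's body (75 mm by 190 mm) begins 47 mm behind the grasp point.
Start: joints at [-1.413, 0.342, 1.524, -0, 1.275, -0.146], TCP at [157.075, -500.971, 231.741] pointing down, gripper open.
Joint ranges: [-2.53, 2.53], [-0.77, 2.02], [0.04, 2.7], [-1, 4.14], [0.28, 2.66], [-3.11, 3.11]. Speed limits (rad/s): [2.57, 2.57, 3.14, 3.14, 3.14, 3.14].

INTERFACE

Orientations are given as [roll, pitch, yaw] about the fixed x, y, z axes, in that order (R = Rz(yaw) Ry(pitch) Rx(roll)).
In Python, from plant import bot gives the robot as it stands.
- The arm moves only by the tool step_arm, never from a script. Its argument "deltas" is a list of rows, each a list of 6 numbers: the shift along the tool's x, y, z in mm, then the turn, a rotation vector about the tool's x, y, z in rad. A call has 1 to 5 rows; each row is the pose to reach, as a shift and turn from the pose commanded when the call began, along the tool's axes at that moment; what a row does not reach only later rows make up. A row lasts 1/12 s, in which the tool goes at most 41.7 mm and 7.16 degrees, less where a joint would pass 70% of its speed; a pose out of reach is approached as far as the arm can. A call with a gripper value outside its range is refused whole. "fingers" is the finger opening in mm, from 0 to 91.8, set as the call begins (left out, the last holds). The fingers move at their own pace and stop on an object; the grip force is fixed at half the most. Time passes only in rows, so rows that repeat a pose let the fingers close. It gives the time, the measured TCP pose, the force and the opening at its end, in the units of the state.
- bot.get_obs(): the state, without advancing time (a new reading comes with each control period).
- bot.capture(name): name is "scene" or "top" or "wrist"; returns a dict with "color" (400x640x3 uint8, red, green, blue), "fx", "fy", "cx", "cy" (pixels), "R" (3x3) and "t" (3): a world point X has camera coordinates R X + t. Camera axes: x right, y down, z forward; pixel columns grow to the right and rows downward; lengths in mm; the calibration is good to about 2 mm. The wrist camera is an equidistant fisheye: a pixel r from the principal point sees the ray r / f radians off the axis. A picture is of the moment at which its call begins. There is no depth.
- bot.close_job(): hands the job in, once; it reports no verdict.
Trained networks look in a picture, given as the dict that the camera call returned (one of the last four; its "shot" number tells which), for a name from the list of things; names that differ only in an ending like _2 or _b are one class to them, and where a whole thing is asked for, a point or a joint stands for the part that bears it (a point fixed in the world has none). Each returns a list of dicts, best first, with "p" (0 to 1); they miss things now and then, are a little off and sometimes report something else, mostly with a low value. They report only what shows in the picture. A call takes as long as a camera call.
- bot.boxes_of(query, picture): "rect" ([centre column, centre row, width, height] in pixels, round what is visible of it).
The state is a dict: "time": time; "joint_positions": joint angles; "dq": joint speeds; "tau": joint torques, N m; "tool_pos": TCP position; "tcp_rot": TCP orientation; "contact_force": force on the tool from outside, world axes, zero at the start; "moment": the same for the moment, N m; "grip_width": finger opening in mm.
Only numpy, scipy, OpenCV 4.12 (cv2) and the standard library are available. Lean on these libraries where they do the work, as an engineer would, in place of code of your own. Each camera call takes 0.05 s, during which the arm holds its last target. There are 200 camera calls.

TASK

Get the bakery's seed tumbler ready to mix: first screw the bar-topped cap of the jar in the tumbler fully tight (clockwise from above), and only then pull the tumbler's sprung lock pin fully back by its black knob, so that the jar tips over by itself as far as it goes. Finish while still gripping the knob and holding the pin fully back; do not let go at the end. Leave the spare jar and the other things on the table where they are.

Things in the scene. Friction and masses are not known exactly. Their poses are not given: they have to be found in the camera images.
- tumbler: seed tumbler, fixed: base plate 150 (x) x 190 (y) x 14 mm, two side plates 8 mm thick at y = +-66 mm (tops 162 mm at +y, 124 mm at -y) carrying a steel jar 82 mm across on a pivot along y, 105 mm above the table. Origin: centre of the base's underside, z up; the lock pin with its black knob is on the +y side. Yaw varies within +-0.5 rad.
- jar_cap (a joint): turn of the jar's screw cap about the upright axis, rad: 0 = fully tight (hard stop), positive = loose (anticlockwise from above), at most 1.5; starts 0.7 to 1.3 loose. Turning takes 0.12 N m; the cap stays where it is left, cannot come off and does not rise. At 0 its bar lies along the tumbler's x, at value a it is turned by +a about z.
- cap_grip (a point): grip point on the cap's axis, inside the bar, 200 mm above the table (jar upright). The cap: dark disc 72 mm across, top face 178 mm above the table, and on it a bar 48 mm long, 14 mm wide, from 178 to 208 mm, to be pinched across its width from above. Keep the fingertips above 178 mm. The frame turns with the cap, x along the bar.
- lock_pin (a joint): travel of the sprung lock pin, m: 0 = seated in its hole in the jar's cradle, grows as the knob is pulled outward along the tumbler's +y, 0.016 = fully back (hard stop). The spring pulls back with 7 N seated, 11 N fully back. The jar is locked until the pin has come out about 9 mm.
- pin_knob: lock pin (8 mm) with a black round pull knob, axis level along the tumbler's y. Origin: the pin's inner tip, seated 50 mm from the tumbler's centre in +y, 145 mm above the table. The knob runs from 58 to 87 mm outward of it: grip 26 mm diameter, last 6 mm a flange of 32 mm; a fixed guide bush of 26 mm diameter ends at 44 mm. Nothing stands above or beside the knob.
- knob_grip (a point): grip point on the knob's axis, 70 mm outward of the pin's tip, 145 mm above the table: pinch here from above with the fingers closing along the tumbler's x. Moves with the knob.
- jar_tilt (a joint): tilt of the jar about the pivot, rad: 0 = upright, held by the pin (about 0.05 play); once the pin is clear the jar tips by itself away, to the tumbler's +x, within about 2 s, and rests on its stop at 0.8. A pin let go then springs back in.
- spare_jar: bystander: loose steel jar, 82 mm across and 158 mm tall with the same bar-topped cap, standing on the table on the far side from the knob; leave it
- scraper: bystander: dough scraper lying on the table on the robot's side of the tumbler: steel blade 110 x 100 x 4 mm, wooden handle 110 mm long and 20 mm thick
- brush: bystander: wooden brush lying on the table beyond the knob side
- roll: bystander: bread roll 84 mm across, 45 mm high, on the table behind the tumbler (the side to which the jar tips; it passes above the roll)
- bowl: bystander: steel bowl 140 mm across, 60 mm high, on the right of the table
- cup: bystander: white cup 74 mm across, 80 mm high, on the right of the table
- round_loaf: bystander: round loaf 150 mm across, 70 mm high, on the left of the table

How it is judged:
By the outcome, as a careful person would: the job done as asked, in the order asked, and still so for the second after the job is handed in, while the arm keeps its last pose, push and grip.
It also fails if it takes over 48 s, if anything falls off the work surface, if the arm or the gripper's body presses on something with over 40 N, if the wrist force passes 120 N, or if a joint passes its speed limit or range.

## Working session

There is one attempt and no reset: what is moved stays moved. The work goes in short steps, Python scripts to look and compute and a tool call to move; the robot and the scene stay as the last step left them, time stands still between calls to the robot, and variables do not carry over. Pictures are saved under pics/ and viewed, about 8 in all and at most 12, crops included, and the job is handed in when it is done.

Besides the shell and the picture viewer there is one more tool, called after "Call:" as name(argument=value, ...) on one line, values as JSON. step_arm: Moves the arm, as the interface text tells. Its arguments: {"type":"object","properties":{"deltas":{"type":"array"},"fingers":{"type":"number"}},"required":["deltas"]}

```bash
ls; mkdir -p pics
python3 - <<'E'
from plant import bot
import cv2
o=bot.get_obs(); print(o, bot.tip_reach)
for n in ("scene","top"):
    c=bot.capture(n); cv2.imwrite(f"pics/{n}0.png",c["color"][:,:,::-1])
    print(n,c["fx"],c["cx"],c["cy"],c["R"],c["t"])
    for q in ("tumbler","jar_cap","pin_knob","spare_jar","knob_grip"):
        print(q,[( [round(v) for v in d["rect"]],round(d["p"],2)) for d in bot.boxes_of(q,c)[:3]])
E
```

```text
pics
{'time': 0.0, 'joint_positions': array([-1.41300905e+00,  3.42744447e-01,  1.52503601e+00, -3.92712152e-06,
        1.27543322e+00, -1.46008843e-01]), 'dq': array([ 0.00062593,  0.00016221, -0.00010241, -0.00055317,  0.00158463,
        0.00043279]), 'tau': array([-1.87609367e-03, -4.31251359e+01, -2.44214541e+01,  7.15456414e-02,
        5.61223039e-02, -1.36516101e-04]), 'tool_pos': array([ 156.99999649, -500.53549714,  231.02707625]), 'tcp_rot': array([-3.13998834e+00, -2.32127534e-04,  3.03797080e-01]), 'contact_force': array([-0.22881387, -0.17473513, -0.70912138]), 'moment': array([0.00742091, 0.0107181 , 0.00673934]), 'grip_width': 91.47169729613732} 25.0
scene 475.7586498301018 318.3188326289457 205.4069985420758 [[ 0.49831714  0.86698326  0.00447898]
 [ 0.60447592 -0.34372275 -0.71865398]
 [-0.62152144  0.36082503 -0.69535344]] [-238.20650622 -211.9158982  1973.21825613]
tumbler [([334, 211, 74, 63], 0.79)]
jar_cap [([331, 191, 22, 20], 0.54)]
pin_knob [([366, 192, 7, 12], 0.61)]
spare_jar []
knob_grip [([201, 295, 46, 44], 0.52), ([366, 190, 12, 7], 0.49)]
top 463.74588056262826 315.0527125568873 198.83640198456877 [[-0.02297776 -0.99968671 -0.00992459]
 [-0.98878903  0.0241901  -0.14734686]
 [ 0.14754078  0.00642763 -0.98903509]] [ -10.65181928  558.76007512 1478.75131159]
tumbler [([293, 220, 75, 55], 0.68)]
jar_cap [([298, 215, 25, 22], 0.92)]
pin_knob [([258, 205, 12, 18], 0.56)]
spare_jar [([355, 229, 23, 29], 0.62)]
knob_grip []
```

```bash
cat > h.py <<'E'
import numpy as np, cv2
def ray(c,u,v):
    x=(u-c["cx"])/c["fx"]; y=(v-c["cy"])/c["fy"]; R=np.array(c["R"]); 
    return -R.T@np.array(c["t"]), R.T@np.array([x,y,1.])
def rayw(c,u,v):
    d=np.array([(u-c["cx"])/c["fx"],(v-c["cy"])/c["fy"]]); r=np.linalg.norm(d)
    k=np.sin(r)/r if r>1e-9 else 1.
    R=np.array(c["R"]); return -R.T@np.array(c["t"]), R.T@np.array([d[0]*k,d[1]*k,np.cos(r)])
def at(c,u,v,z,f=ray):
    o,d=f(c,u,v); return o+d*(z-o[2])/d[2]
E
python3 - <<'E'
from plant import bot
from h import *
t=bot.capture("top"); s=bot.capture("scene")
for c in (t,s):
  for q,z in (("jar_cap",190),("pin_knob",145)):
    for d in bot.boxes_of(q,c)[:1]: print(q,d["rect"],at(c,*d["rect"][:2],z))
a=cv2.resize(t["color"][150:280,220:400],None,fx=4.4,fy=4.4,interpolation=cv2.INTER_CUBIC)
cv2.imwrite("pics/t1.png",a[:,:,::-1])
E
```

```text
jar_cap [296.9, 212.9, 25.5, 21.6] [495.66471037  29.48049716 190.        ]
pin_knob [259.2, 206.4, 13.6, 13.4] [523.74749363 146.16634134 145.        ]
jar_cap [330.8, 192.1, 23.1, 16.1] [518.34878825  22.04218471 190.        ]
```

View pics/t1.png

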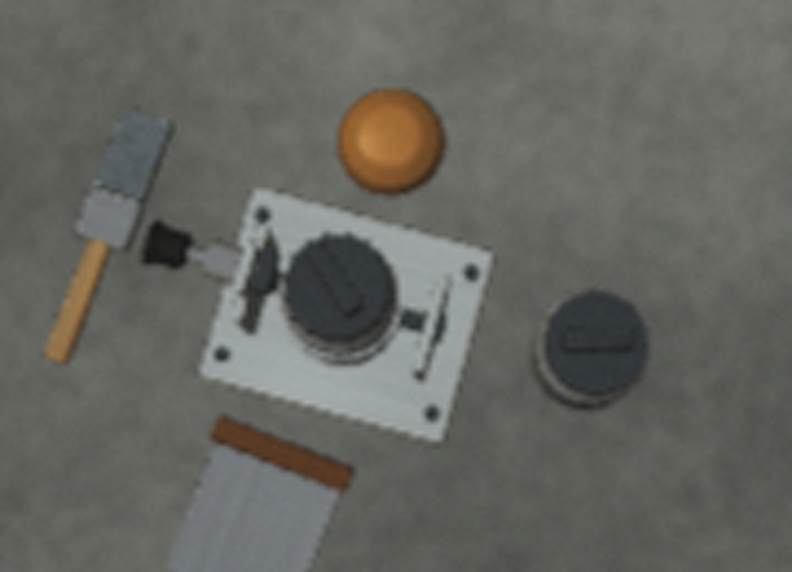

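The picture shows the cap's bar at crop pixels (312,255)–(350,308), the knob at (168,245) and the spare jar on the right. Estimates: tumbler yaw about −0.24 and cap about 0.87 loose. I'll move above the cap next and take a wrist view.

Call:
step_arm(deltas=[[20, -17, -30, 0, 0, -0.06], [48, -40, -50, 0, 0, -0.12], [78, -65, -70, 0, 0, -0.18], [108, -90, -80, 0, 0, -0.25], [138, -115, -90, 0, 0, -0.316]])

```text
time: 1.32
tool_pos: [254.9, -348.7, 322.8]
tcp_rot: [3.14, 0.0, 0.622]
contact_force: [0.8, -0.5, 0.4]
grip_width: 91.6
```

Call:
step_arm(deltas=[[36, -14, 0, 0, 0, 0], [73, -28, 0, 0, 0, 0], [111, -43, 0, 0, 0, 0], [149, -58, 0, 0, 0, 0], [187, -72, 0, 0, 0, 0]])

```text
time: 1.73
tool_pos: [365.3, -180.8, 322.1]
tcp_rot: [3.141, -0.0, 0.619]
contact_force: [1.7, -0.3, -0.4]
grip_width: 91.8
```

Call:
step_arm(deltas=[[38, -15, 0, 0, 0, 0], [76, -30, 0, 0, 0, 0], [114, -44, 0, 0, 0, 0], [152, -59, 0, 0, 0, 0], [187, -72, 0, 0, 0, 0]])

```text
time: 2.15
tool_pos: [475.9, -13.1, 321.9]
tcp_rot: [3.141, -0.0, 0.621]
contact_force: [1.1, -0.7, -0.1]
grip_width: 91.9
```

Call:
step_arm(deltas=[[25, -10, 0, 0, 0, 0], [44, -18, 0, 0, 0, 0], [44, -18, 0, 0, 0, 0]])

```text
time: 2.4
tool_pos: [501.8, 27.8, 321.2]
tcp_rot: [-3.141, -0.001, 0.624]
contact_force: [-0.5, -0.0, -0.6]
grip_width: 91.7
```

Run:
```python
from plant import bot
from h import *
w=bot.capture("wrist"); o=bot.get_obs(); print(o["time"],o["tool_pos"],o["tcp_rot"],w["fx"],w["cx"],w["cy"],-w["R"].T@w["t"],w["R"])
for q,z in (("jar_cap",178),("pin_knob",145)):
    for d in bot.boxes_of(q,w)[:2]: print(q,d,at(w,*d["rect"][:2],z,rayw))
import pickle; pickle.dump(w,open("w1.pkl","wb"))
cv2.imwrite("pics/w1.png",w["color"][:,:,::-1])
```

```text
2.45 [500.91168416  26.19280569 321.26195605] [-3.14114825e+00  5.22828072e-04  6.22914310e-01] 309.70691628693146 321.4709121619592 197.76960814429492 [564.41806374  72.84045563 473.76124535] [[ 5.84567125e-01 -8.11345342e-01  1.12458403e-04]
 [-7.77475333e-01 -5.60124443e-01  2.85994257e-01]
 [-2.31977118e-01 -1.67270274e-01 -9.58231325e-01]]
jar_cap {'rect': [314.8, 189.8, 75.2, 75.9], 'p': 0.78} [495.63582313  31.37709032 178.        ]
jar_cap {'rect': [250.3, 110.3, 54.4, 64.3], 'p': 0.65} [523.93019343 127.70869857 178.        ]
pin_knob {'rect': [251.6, 109.4, 56.1, 64.5], 'p': 0.6} [521.00102204 133.1836599  145.        ]
```

View pics/w1.png

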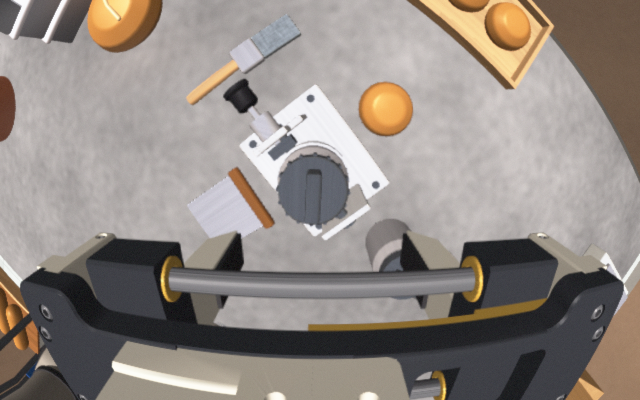

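Run:
```python
from h import *
import pickle; w=pickle.load(open("w1.pkl","rb"))
a=cv2.resize(w["color"][70:240,200:400],None,fx=3.5,fy=3.5,interpolation=cv2.INTER_CUBIC)
a=cv2.convertScaleAbs(a,alpha=1.6,beta=10)
cv2.imwrite("pics/w1c.png",a[:,:,::-1])
```

```text
(no output)
```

View pics/w1c.png

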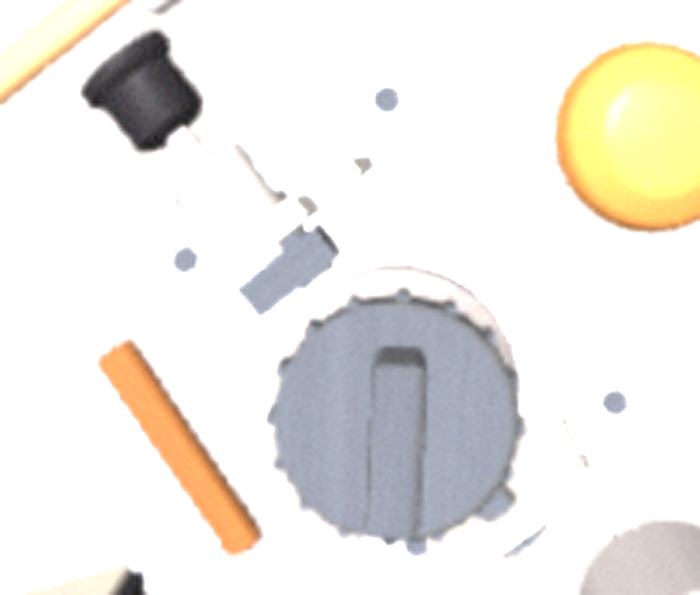

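Run:
```python
from h import *
import pickle; w=pickle.load(open("w1.pkl","rb"))
P=lambda u,v,z: at(w,200+u/3.5,70+v/3.5,z,rayw)
a=P(399,363,208);b=P(391,536,208);print(a,b,np.linalg.norm(a-b),np.arctan2(*(a-b)[1::-1]))
l=P(373,363,208);r=P(425,363,208);print("w",np.linalg.norm(l-r))
c=P(396,418,178);k=P(156,103,145);print("disc",c,"bar",(a+b)/2,"knob",k,(k-c), np.hypot(*(k-c)[:2]), -np.arctan2(*(k-c)[:2]))
print("holes", [P(*h,14)[:2].round() for h in((387,99),(185,259),(615,402))])
```

```text
[514.11473917  44.63698938 208.        ] [475.05800148  19.48823662 208.        ] 46.45307873976478 0.5720771963248682
w 13.03872262441235
disc [494.98806366  32.92860249 178.        ] bar [494.58637033  32.062613   208.        ] knob [525.64024289 145.81018579 145.        ] [ 30.65217923 112.8815833  -33.        ] 116.96926065829118 -0.2651492310398824
holes [array([567.,  94.]), array([461., 126.]), array([519., -63.])]
```

Call:
step_arm(deltas=[[-2, -8, 25, 0, 0, 0.05], [-2, -8, 55, 0, 0, 0.05], [-2, -8, 85, 0, 0, 0.05], [-2, -8, 105, 0, 0, 0.05], [-2, -8, 115, 0, 0, 0.05]], fingers=50)

```text
time: 2.97
tool_pos: [492.2, 28.8, 204.2]
tcp_rot: [-3.139, 0.004, 0.568]
contact_force: [-0.5, -0.5, 0.6]
grip_width: 63.1
```

Call:
step_arm(deltas=[[0, 0, 0, 0, 0, 0], [0, 0, 0, 0, 0, 0], [0, 0, 0, 0, 0, 0]])

```text
time: 3.22
tool_pos: [494.7, 29.3, 207.9]
tcp_rot: [3.14, -0.002, 0.569]
contact_force: [-0.1, -0.2, -0.2]
grip_width: 50.5
```

Run:
```python
from plant import bot
from h import *
w=bot.capture("wrist"); o=bot.get_obs(); print(o["time"],o["tool_pos"],o["tcp_rot"],o["grip_width"],o["contact_force"],o["moment"])
a=cv2.resize(w["color"][80:330,150:490],None,fx=2.3,fy=2.3,interpolation=cv2.INTER_CUBIC)
cv2.imwrite("pics/w2.png",cv2.convertScaleAbs(a,alpha=1.4)[:,:,::-1])
```

```text
3.2667 [494.80136968  29.48180335 208.03156473] [ 3.13992319e+00 -1.87043189e-03  5.68977531e-01] 50.13914212549163 [-0.05556518  0.17107214 -0.14944217] [ 0.02889508 -0.01169936 -0.00978069]
```

View pics/w2.png

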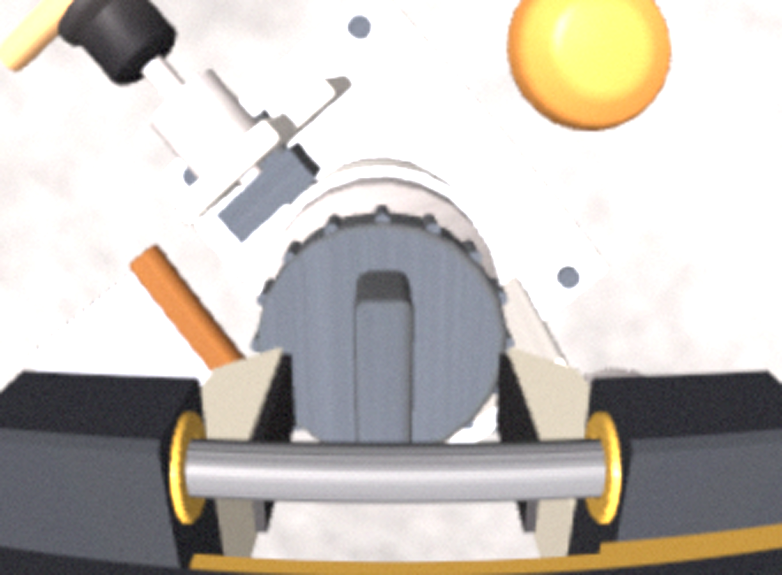

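Fingers straddle the bar; it is about 2.5 mm off centre towards the image left. I'll correct that and close.

Call:
step_arm(deltas=[[1, -2.4, 2, 0, 0, 0], [1, -2.4, 2, 0, 0, 0]])

```text
time: 3.43
tool_pos: [493.9, 32.8, 205.2]
tcp_rot: [3.141, -0.001, 0.57]
contact_force: [-1.0, -0.3, -0.7]
grip_width: 49.8
```

Call:
step_arm(deltas=[[0, 0, 0, 0, 0, 0], [0, 0, 0, 0, 0, 0], [0, 0, 0, 0, 0, 0], [0, 0, 0, 0, 0, 0], [0, 0, 0, 0, 0, 0]], fingers=0)

```text
time: 3.85
tool_pos: [493.8, 32.6, 204.7]
tcp_rot: [3.141, 0.0, 0.57]
contact_force: [0.4, -0.2, 0.0]
grip_width: 21.5
```

Call:
step_arm(deltas=[[0, 0, 0, 0, 0, 0], [0, 0, 0, 0, 0, 0], [0, 0, 0, 0, 0, 0], [0, 0, 0, 0, 0, 0]])

```text
time: 4.18
tool_pos: [493.8, 32.4, 204.7]
tcp_rot: [3.141, 0.0, 0.57]
contact_force: [0.5, -1.4, -0.1]
grip_width: 13.5
```

Call:
step_arm(deltas=[[0, 0, 0, 0, 0, 0.06], [0, 0, 0, 0, 0, 0.14], [0, 0, 0, 0, 0, 0.24], [0, 0, 0, 0, 0, 0.34], [0, 0, 0, 0, 0, 0.42]])

```text
time: 4.6
tool_pos: [493.8, 32.2, 204.7]
tcp_rot: [3.141, 0.0, 0.145]
contact_force: [1.3, -3.2, 1.3]
grip_width: 13.9
```

Call:
step_arm(deltas=[[0, 0, 0, 0, 0, 0.08], [0, 0, 0, 0, 0, 0.16], [0, 0, 0, 0, 0, 0.24], [0, 0, 0, 0, 0, 0.3], [0, 0, 0, 0, 0, 0.3]])

```text
time: 5.02
tool_pos: [493.7, 32.0, 204.7]
tcp_rot: [3.14, -0.0, -0.152]
contact_force: [-0.0, -3.5, 0.3]
grip_width: 13.6
```

Run:
```python
from plant import bot
o=bot.get_obs(); print(o["time"],o["tool_pos"],o["tcp_rot"],o["grip_width"],o["contact_force"],o["moment"],o["joint_positions"])
```

```text
5.0167 [493.7362214   32.01147472 204.68138755] [ 3.14020443e+00 -1.19833572e-05 -1.52051646e-01] 13.560337621346394 [-0.04468526 -3.46178163  0.32462472] [-0.8711374   0.13450589  0.03400234] [-8.94022709e-02  3.11803399e-01  1.64779995e+00 -1.49801808e-03
  1.18206465e+00  1.63401353e+00]
```

Call:
step_arm(deltas=[[0, 0, 0, 0, 0, 0.03], [0, 0, 0, 0, 0, 0.06], [0, 0, 0, 0, 0, 0.06]])

```text
time: 5.27
tool_pos: [493.7, 32.0, 204.7]
tcp_rot: [3.14, -0.0, -0.209]
contact_force: [-0.6, -5.5, 0.1]
grip_width: 13.7
```

```bash
cat > o.py <<'E'
from plant import bot
o=bot.get_obs(); print(*[o[k].round(3) if k!="time" and k!="grip_width" else round(o[k],2) for k in ("time","tool_pos","tcp_rot","grip_width","contact_force","moment")])
E
python3 o.py
```

```text
5.27 [493.737  32.02  204.722] [ 3.14  -0.    -0.209] 13.73 [-0.565 -5.455  0.088] [-1.051  0.197  0.063]
```

Call:
step_arm(deltas=[[0, 0, 0, 0, 0, 0.03], [0, 0, 0, 0, 0, 0.05], [0, 0, 0, 0, 0, 0.05]])

```text
time: 5.52
tool_pos: [493.7, 32.0, 204.7]
tcp_rot: [3.14, -0.0, -0.259]
contact_force: [-0.5, -5.5, 1.0]
grip_width: 13.7
```

```bash
python3 o.py
```

```text
5.52 [493.696  31.991 204.721] [ 3.14  -0.    -0.259] 13.7 [-0.468 -5.518  0.978] [-1.14   0.227  0.092]
```

Call:
step_arm(deltas=[[0, 0, 0, 0, 0, 0.03], [0, 0, 0, 0, 0, 0.05], [0, 0, 0, 0, 0, 0.05]])

```text
time: 5.77
tool_pos: [493.7, 32.0, 204.7]
tcp_rot: [3.14, -0.0, -0.309]
contact_force: [-0.7, -6.2, 0.6]
grip_width: 13.3
```

```bash
python3 o.py
```

```text
5.77 [493.653  31.962 204.696] [ 3.14  -0.    -0.309] 13.27 [-0.72  -6.249  0.587] [-1.143  0.246  0.24 ]
```

Call:
step_arm(deltas=[[0, 0, 0, 0, 0, 0.03], [0, 0, 0, 0, 0, 0.05], [0, 0, 0, 0, 0, 0.05]])

```text
time: 6.02
tool_pos: [493.6, 32.0, 204.7]
tcp_rot: [3.14, -0.0, -0.358]
contact_force: [-0.6, -4.6, 0.8]
grip_width: 13.5
```

```bash
python3 o.py
```

```text
6.02 [493.621  32.026 204.748] [ 3.14  -0.    -0.358] 13.5 [-0.622 -4.578  0.844] [-0.953  0.294  0.63 ]
```

Call:
step_arm(deltas=[[0, 0, 0, 0, 0, 0.03], [0, 0, 0, 0, 0, 0.04], [0, 0, 0, 0, 0, 0.04]])

```text
time: 6.27
tool_pos: [493.7, 32.0, 204.8]
tcp_rot: [3.14, -0.001, -0.397]
contact_force: [0.0, -5.7, 0.9]
grip_width: 14.0
```

```bash
python3 o.py
```

```text
6.27 [493.743  32.028 204.815] [ 3.14e+00 -1.00e-03 -3.97e-01] 13.99 [ 0.029 -5.673  0.905] [-1.003  0.261  0.72 ]
```

The hard stop is clear: the moment rises to 0.72 N·m near yaw −0.30. I'll release and lift.

Call:
step_arm(deltas=[[0, 0, 0, 0, 0, 0], [0, 0, 0, 0, 0, 0], [0, 0, 0, 0, 0, 0], [0, 0, 0, 0, 0, 0], [0, 0, -5, 0, 0, 0]], fingers=64)

```text
time: 6.68
tool_pos: [493.2, 33.0, 209.0]
tcp_rot: [3.141, 0.002, -0.4]
contact_force: [0.2, 0.2, -0.6]
grip_width: 42.8
```

Call:
step_arm(deltas=[[0, 0, -15, 0, 0, 0], [0, 0, -35, 0, 0, 0], [0, 0, -60, 0, 0, 0], [0, 0, -80, 0, 0, 0], [0, 0, -90, 0, 0, 0]])

```text
time: 7.1
tool_pos: [494.6, 32.8, 302.8]
tcp_rot: [-3.14, -0.004, -0.4]
contact_force: [0.1, -0.1, -0.2]
grip_width: 63.7
```

```bash
python3 o.py
python3 - <<'E'
from plant import bot
from h import *
import pickle
w=bot.capture("wrist");pickle.dump(w,open("w3.pkl","wb"))
a=cv2.resize(w["color"][20:250,180:460],None,fx=2.6,fy=2.6,interpolation=cv2.INTER_CUBIC)
cv2.imwrite("pics/w3.png",cv2.convertScaleAbs(a,alpha=1.4)[:,:,::-1])
E
```

```text
7.1 [494.559  32.802 302.835] [-3.14  -0.004 -0.4  ] 63.71 [ 0.143 -0.073 -0.173] [ 0.024 -0.005  0.013]
```

View pics/w3.png

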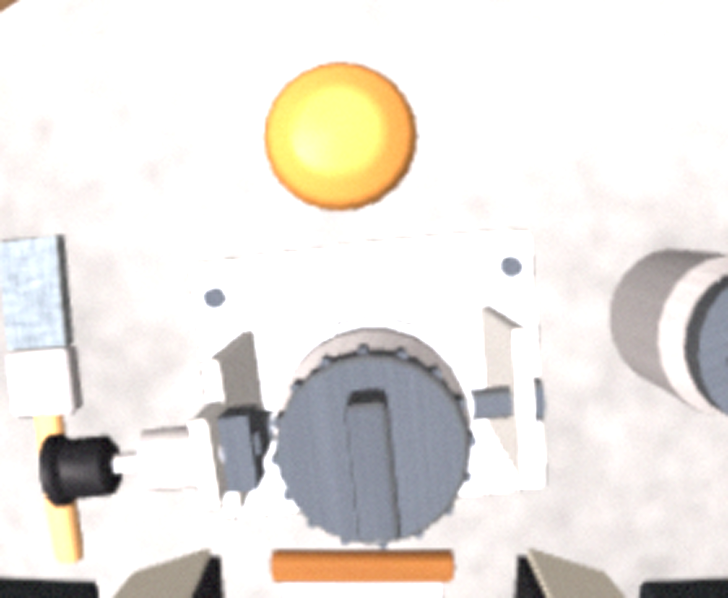

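Run:
```python
from h import *
import pickle; w=pickle.load(open("w3.pkl","rb"))
P=lambda u,v,z: at(w,180+u/2.6,20+v/2.6,z,rayw)
a=P(367,404,208);b=P(379,540,208);print("bar",a,b,np.linalg.norm(a-b),"yaw",np.arctan2(*(a-b)[1::-1]))
h=P(214,297,14)-P(512,266,14);print("holes yaw",-np.arctan2(h[0],h[1]),np.linalg.norm(h))
k=P(96,467,145);c=P(373,447,178);print("disc",c,"knob",k,np.hypot(*(k-c)[:2]),-np.arctan2(*(k-c)[:2]))
k2=P(119,465,145);k3=P(43,470,145);print(k2,k3,np.linalg.norm(k2-k3))
y=-.29;print("pred",c[:2]+120*np.array([-np.sin(y),np.cos(y)]))
```

```text
bar [515.722862    23.88893062 208.        ] [471.87563917  38.07771579 208.        ] 46.08579580002904 yaw -0.31296148998883605
holes yaw -0.2950998021227045 165.11829783713273
disc [494.43313367  30.6165736  178.        ] knob [523.28831626 144.13034537 145.        ] 117.12385728566868 -0.24892753067605225
[520.06662886 134.20631324 145.        ] [531.63870113 167.50110497 145.        ] 35.24848950729016
pred [528.74740068 145.60583866]
```

Call:
step_arm(deltas=[[-2, -18, 0, 0, 0, -0.1], [-5, -42, 0, 0, 0, -0.22], [-9, -70, 0, 0, 0, -0.34], [-12, -95, 0, 0, 0, -0.46], [-15, -117, 0, 0, 0, -0.58]])

```text
time: 7.57
tool_pos: [525.5, 147.9, 299.2]
tcp_rot: [-3.141, 0.001, 0.186]
contact_force: [0.5, 0.8, 0.6]
grip_width: 64.3
```

Call:
step_arm(deltas=[[0, 0, 5, 0, 0, -0.12], [0, 0, 12, 0, 0, -0.24], [0, 0, 20, 0, 0, -0.36], [0, 0, 30, 0, 0, -0.48], [0, 0, 40, 0, 0, -0.6]])

```text
time: 7.98
tool_pos: [525.3, 146.5, 258.9]
tcp_rot: [-3.141, 0.0, 0.786]
contact_force: [0.8, -0.7, 0.8]
grip_width: 63.8
```

Call:
step_arm(deltas=[[0, 0, 10, 0, 0, -0.12], [0, 0, 20, 0, 0, -0.24], [0, 0, 30, 0, 0, -0.36], [0, 0, 40, 0, 0, -0.46], [0, 0, 45, 0, 0, -0.505]])

```text
time: 8.4
tool_pos: [524.6, 146.3, 212.9]
tcp_rot: [-3.139, 0.001, 1.29]
contact_force: [0.1, 0.4, -0.6]
grip_width: 63.9
```

Call:
step_arm(deltas=[[0, 0, 0, 0, 0, 0], [0, 0, 0, 0, 0, 0]])

```text
time: 8.57
tool_pos: [525.3, 146.3, 214.3]
tcp_rot: [-3.141, 0.0, 1.283]
contact_force: [0.5, -0.4, 0.5]
grip_width: 63.9
```

```bash
python3 o.py
python3 - <<'E'
from plant import bot
from h import *
import pickle
w=bot.capture("wrist");pickle.dump(w,open("w4.pkl","wb")); print(-w["R"].T@w["t"],w["R"])
a=cv2.resize(w["color"][80:330,160:480],None,fx=2.4,fy=2.4,interpolation=cv2.INTER_CUBIC)
cv2.imwrite("pics/w4.png",cv2.convertScaleAbs(a,alpha=1.4)[:,:,::-1])
E
```

```text
8.57 [525.257 146.317 214.283] [-3.141  0.     1.283] 63.9 [ 0.533 -0.364  0.467] [-0.055 -0.029 -0.004]
[547.07201259 220.61660486 366.77977129] [[ 9.59169875e-01 -2.82830601e-01 -4.02092891e-05]
 [-2.70864244e-01 -9.18628992e-01  2.87668794e-01]
 [-8.13984755e-02 -2.75912350e-01 -9.57729953e-01]]
```

View pics/w4.png

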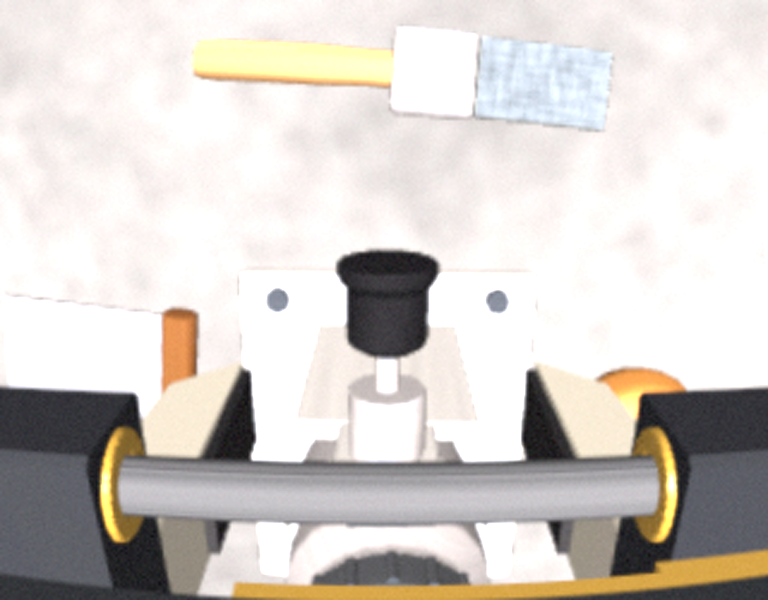

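Run:
```python
from h import *
import pickle; w=pickle.load(open("w4.pkl","rb"))
P=lambda u,v,z: at(w,160+u/2.4,80+v/2.4,z,rayw)
y=-.29; ex=np.array([np.cos(y),np.sin(y)]); ey=np.array([-np.sin(y),np.cos(y)])
tcp=np.array([525.3,146.3])
for n,u,v,z in(("inner end",388,355,158),("inner sideL",349,343,145),("sideR",427,343,145),("flange outer top",388,272,161),("flange L",338,268,145),("flR",439,268,145),("bush end",387,377,158),("holeL",278,300,14),("holeR",497,300,14)):
    p=P(u,v,z)[:2]; print(n,p.round(1),"rel tcp x,y",(ex@(p-tcp)).round(1),(ey@(p-tcp)).round(1))
```

```text
inner end [523.  138.5] rel tcp x,y 0.0 -8.2
inner sideL [510.7 140.9] rel tcp x,y -12.5 -9.4
sideR [534.6 133.8] rel tcp x,y 12.5 -9.3
flange outer top [530.6 164.4] rel tcp x,y -0.1 18.8
flange L [514.8 165.6] rel tcp x,y -15.6 15.5
flR [544.9 156.8] rel tcp x,y 15.8 15.6
bush end [520.6 131.5] rel tcp x,y -0.3 -15.5
holeL [461.7 125.8] rel tcp x,y -55.1 -37.8
holeR [567.3  94.7] rel tcp x,y 55.0 -37.5
```

Knob is centred between the fingers and the yaw is aligned; grip point lies about 2 mm further outward. I'll descend and close.

Call:
step_arm(deltas=[[2, 0, 12, 0, 0, 0], [2, 0, 28, 0, 0, 0], [2, 0, 44, 0, 0, 0], [2, 0, 56, 0, 0, 0], [2, 0, 63, 0, 0, 0]])

```text
time: 9.03
tool_pos: [525.8, 148.1, 150.8]
tcp_rot: [-3.141, 0.0, 1.284]
contact_force: [0.3, -0.0, -0.0]
grip_width: 63.7
```

Call:
step_arm(deltas=[[0, 0, 0, 0, 0, 0], [0, 0, 0, 0, 0, 0], [0, 0, 0, 0, 0, 0], [0, 0, 0, 0, 0, 0], [0, 0, 0, 0, 0, 0]], fingers=0)

```text
time: 9.45
tool_pos: [526.5, 148.2, 152.5]
tcp_rot: [3.14, -0.001, 1.285]
contact_force: [-0.9, 0.2, -0.6]
grip_width: 35.1
```

Call:
step_arm(deltas=[[0, 0, 0, 0, 0, 0], [0, 0, 0, 0, 0, 0], [0, 0, 0, 0, 0, 0], [0, 0, 0, 0, 0, 0], [0, 0, 0, 0, 0, 0]])

```text
time: 9.87
tool_pos: [525.7, 148.4, 151.9]
tcp_rot: [-3.141, -0.0, 1.285]
contact_force: [-5.4, 1.2, 4.6]
grip_width: 23.6
```

```bash
python3 o.py
```

```text
9.87 [525.679 148.358 151.892] [-3.141 -0.     1.285] 23.58 [-5.438  1.215  4.637] [ 0.304  0.72  -0.038]
```

Call:
step_arm(deltas=[[0, 0, 0, 0, 0, 0], [0, 0, 0, 0, 0, 0], [0, 0, 0, 0, 0, 0]])

```text
time: 10.12
tool_pos: [525.7, 148.4, 151.9]
tcp_rot: [-3.141, -0.0, 1.285]
contact_force: [-3.5, 2.2, 5.3]
grip_width: 24.3
```

```bash
python3 o.py
python3 - <<'E'
from plant import bot
from h import *
w=bot.capture("wrist")
a=cv2.resize(w["color"][100:330,180:460],None,fx=2.6,fy=2.6,interpolation=cv2.INTER_CUBIC)
cv2.imwrite("pics/w5.png",cv2.convertScaleAbs(a,alpha=1.6)[:,:,::-1])
E
```

```text
10.12 [525.712 148.363 151.891] [-3.141 -0.     1.285] 24.25 [-3.507  2.216  5.326] [ 0.351  0.776 -0.075]
```

View pics/w5.png

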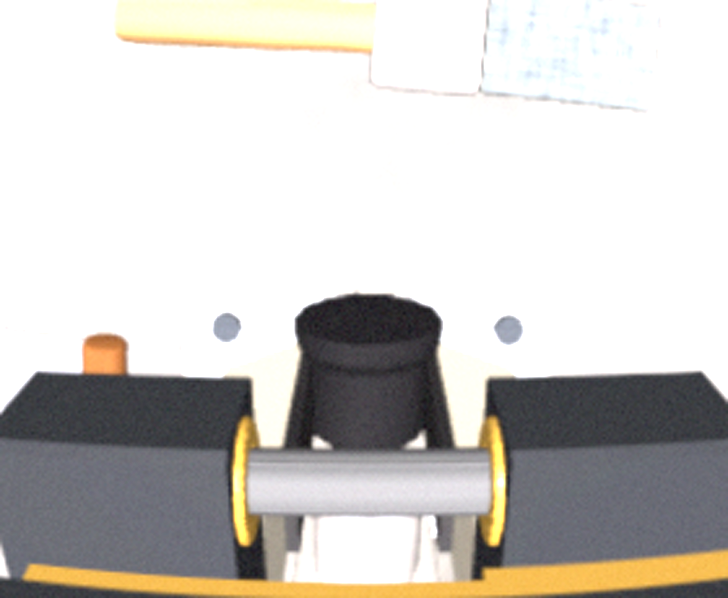

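Pads grip the knob on both sides, just behind the flange. I'll pull now.

Call:
step_arm(deltas=[[1, 0, 0, 0, 0, 0], [2.5, 0, 0, 0, 0, 0], [4, 0, 0, 0, 0, 0], [5, 0, 0, 0, 0, 0], [5, 0, 0, 0, 0, 0]])

```text
time: 10.58
tool_pos: [526.5, 150.8, 151.8]
tcp_rot: [-3.14, 0.005, 1.285]
contact_force: [-6.7, -7.6, 8.8]
grip_width: 24.1
```

```bash
python3 o.py
```

```text
10.58 [526.452 150.83  151.78 ] [-3.14   0.005  1.285] 24.12 [-6.687 -7.643  8.767] [-1.397  1.209 -0.075]
```

Call:
step_arm(deltas=[[2, 0, 0, 0, 0, 0], [4, 0, 0, 0, 0, 0], [6, 0, 0, 0, 0, 0], [7, 0, 0, 0, 0, 0], [7, 0, 0, 0, 0, 0]])

```text
time: 11.0
tool_pos: [528.5, 157.6, 151.8]
tcp_rot: [-3.14, 0.004, 1.285]
contact_force: [-6.8, -7.5, 8.4]
grip_width: 24.1
```

```bash
python3 o.py
```

```text
11.0 [528.484 157.627 151.813] [-3.14   0.004  1.285] 24.13 [-6.839 -7.479  8.401] [-1.3    1.257 -0.078]
```

Call:
step_arm(deltas=[[1, 0, 0, 0, 0, 0], [2.5, 0, 0, 0, 0, 0], [4, 0, 0, 0, 0, 0], [5, 0, 0, 0, 0, 0], [5, 0, 0, 0, 0, 0]])

```text
time: 11.42
tool_pos: [529.9, 162.3, 151.8]
tcp_rot: [-3.14, 0.005, 1.285]
contact_force: [-7.0, -8.9, 8.5]
grip_width: 23.8
```

Call:
step_arm(deltas=[[0.5, 0, 0, 0, 0, 0], [1, 0, 0, 0, 0, 0], [2, 0, 0, 0, 0, 0], [2, 0, 0, 0, 0, 0]])

```text
time: 11.75
tool_pos: [530.4, 163.9, 151.8]
tcp_rot: [-3.14, 0.005, 1.285]
contact_force: [-7.6, -8.4, 7.4]
grip_width: 24.0
```

```bash
python3 o.py
```

```text
11.75 [530.376 163.888 151.786] [-3.14   0.005  1.285] 23.96 [-7.565 -8.35   7.41 ] [-1.672  1.268 -0.046]
```

Call:
step_arm(deltas=[[0.5, 0, 0, 0, 0, 0], [1, 0, 0, 0, 0, 0], [2, 0, 0, 0, 0, 0], [2, 0, 0, 0, 0, 0]])

```text
time: 12.08
tool_pos: [530.4, 164.1, 151.7]
tcp_rot: [-3.139, 0.009, 1.285]
contact_force: [-9.3, -16.5, 10.6]
grip_width: 23.9
```

```bash
python3 o.py
python3 - <<'E'
from plant import bot
from h import *
s=bot.capture("scene");w=bot.capture("wrist")
a=cv2.resize(s["color"][150:260,260:430],(788,510),interpolation=cv2.INTER_CUBIC)
cv2.imwrite("pics/s6.png",a[:,:,::-1])
a=cv2.resize(w["color"][100:330,180:460],None,fx=2.6,fy=2.6,interpolation=cv2.INTER_CUBIC)
cv2.imwrite("pics/w6.png",cv2.convertScaleAbs(a,alpha=1.4)[:,:,::-1])
E
```

```text
12.08 [530.418 164.073 151.722] [-3.139  0.009  1.285] 23.88 [ -9.327 -16.482  10.578] [-2.893  1.625 -0.045]
```

View pics/w6.png

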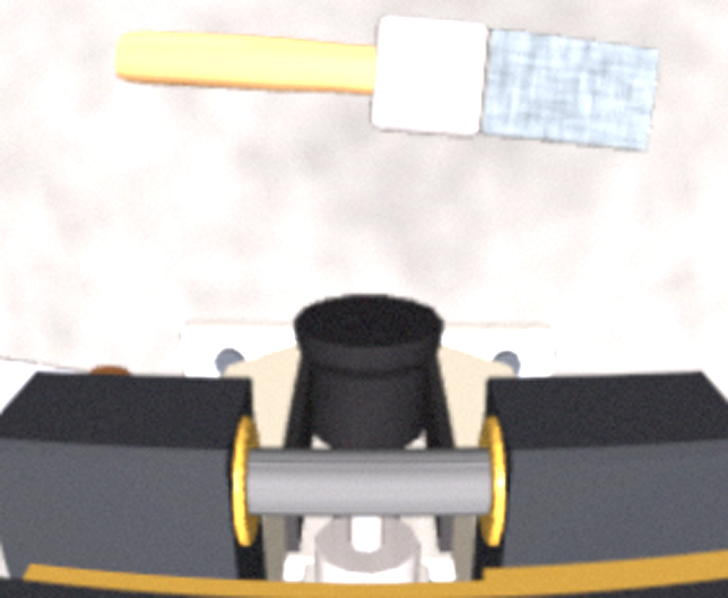

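View pics/s6.png

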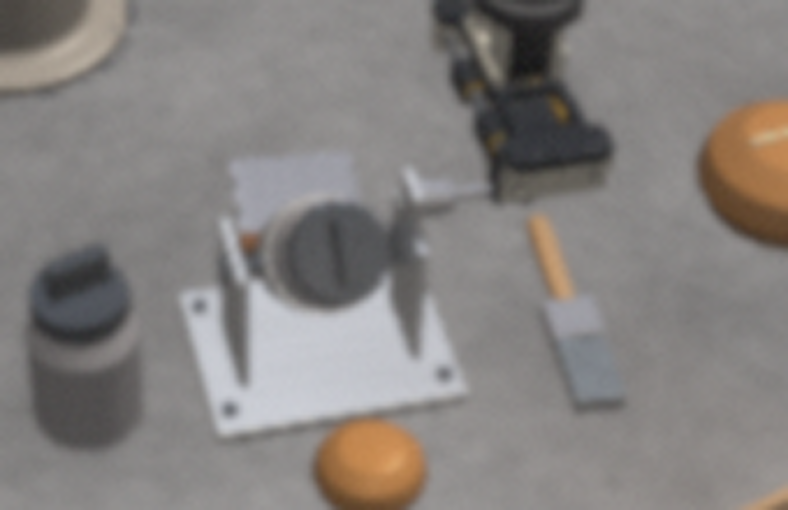

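The knob is on its hard stop after about 16.4 mm, with no slip, and the jar is tipping. I'll wait for it to settle.

Call:
step_arm(deltas=[[0, 0, 0, 0, 0, 0], [0, 0, 0, 0, 0, 0], [0, 0, 0, 0, 0, 0], [0, 0, 0, 0, 0, 0], [0, 0, 0, 0, 0, 0]])

```text
time: 12.6
tool_pos: [530.4, 164.1, 151.7]
tcp_rot: [-3.139, 0.009, 1.285]
contact_force: [-9.5, -16.5, 9.7]
grip_width: 24.1
```

Call:
step_arm(deltas=[[0, 0, 0, 0, 0, 0], [0, 0, 0, 0, 0, 0], [0, 0, 0, 0, 0, 0], [0, 0, 0, 0, 0, 0], [0, 0, 0, 0, 0, 0]])

```text
time: 13.02
tool_pos: [530.4, 164.1, 151.7]
tcp_rot: [-3.139, 0.009, 1.285]
contact_force: [-9.8, -16.4, 10.4]
grip_width: 24.0
```

Call:
step_arm(deltas=[[0, 0, 0, 0, 0, 0], [0, 0, 0, 0, 0, 0], [0, 0, 0, 0, 0, 0], [0, 0, 0, 0, 0, 0], [0, 0, 0, 0, 0, 0]])

```text
time: 13.43
tool_pos: [530.4, 164.1, 151.7]
tcp_rot: [-3.139, 0.009, 1.285]
contact_force: [-9.2, -16.2, 9.6]
grip_width: 24.2
```

Call:
step_arm(deltas=[[0, 0, 0, 0, 0, 0], [0, 0, 0, 0, 0, 0], [0, 0, 0, 0, 0, 0], [0, 0, 0, 0, 0, 0], [0, 0, 0, 0, 0, 0]])

```text
time: 13.85
tool_pos: [530.4, 164.1, 151.7]
tcp_rot: [-3.139, 0.009, 1.285]
contact_force: [-9.5, -15.8, 10.8]
grip_width: 23.9
```

Call:
step_arm(deltas=[[0, 0, 0, 0, 0, 0], [0, 0, 0, 0, 0, 0], [0, 0, 0, 0, 0, 0], [0, 0, 0, 0, 0, 0], [0, 0, 0, 0, 0, 0]])

```text
time: 14.27
tool_pos: [530.4, 164.0, 151.7]
tcp_rot: [-3.139, 0.009, 1.285]
contact_force: [-9.9, -16.1, 9.7]
grip_width: 24.3
```

```bash
python3 o.py
python3 - <<'E'
from plant import bot
from h import *
s=bot.capture("scene")
a=cv2.resize(s["color"][150:260,260:430],(788,510),interpolation=cv2.INTER_CUBIC)
cv2.imwrite("pics/s7.png",a[:,:,::-1])
# predicted cap-top centre (z 178) in scene for tilts
y=-.29; ex=np.array([np.cos(y),np.sin(y),0])
for t in (0.4,0.6,.7,.8,.9):
    X=np.array([494.2,31.8,105])+73*(np.sin(t)*ex+np.cos(t)*np.array([0,0,1])); q=s["R"]@X+s["t"]
    u,v=s["fx"]*q[0]/q[2]+s["cx"],s["fy"]*q[1]/q[2]+s["cy"]; print(t,(u-260)*788/170,(v-150)*510/110)
E
```

```text
14.27 [530.403 164.038 151.714] [-3.139  0.009  1.285] 24.27 [ -9.858 -16.129   9.733] [-2.804  1.561 -0.014]
0.4 331.88457297754877 215.819117201595
0.6 336.2257177704188 235.39507862669043
0.7 338.1585427309948 245.611686893352
0.8 339.9024217686086 255.96078737928855
0.9 341.4373849436825 266.3245332405203
```

View pics/s7.png

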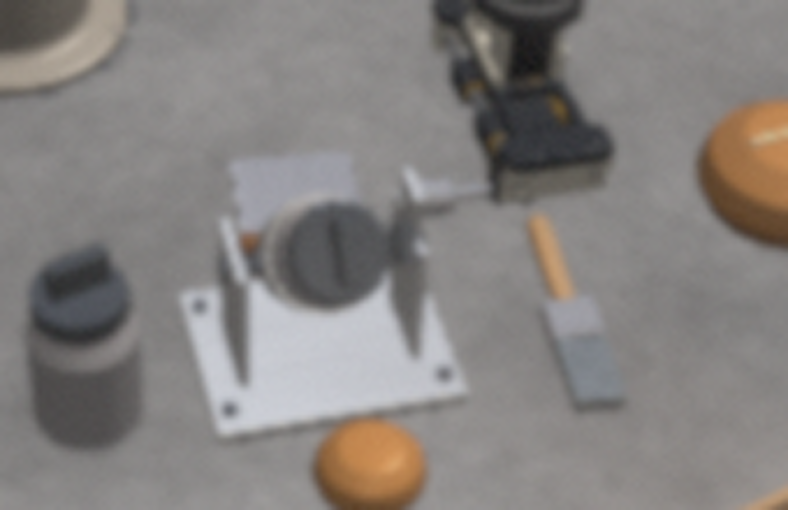

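The cap centre is at about (338,254), matching the prediction for tilt 0.8 at (340,256). It hasn't moved since the last picture, so the jar is on its stop.

```bash
python3 -c "
from plant import bot
print(bot.close_job())"; python3 o.py
```

```text
the job is handed in; nothing more can be done
None
the job is handed in; nothing more can be done
```

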